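# Clamp a tube for tacking: three clicks on the ratchet lever, and hold

### The job

Get the square tube ready for tack welding: swing the lever of the bench clamp so that its pad pushes the tube square and fully home against the angle-iron fence, then go on by exactly three clicks of the clamp's ratchet, counted by feel from the moment the tube is home, and never a fourth, which would dent the tube. The clamp does not lock and springs back if let go, so finish while still holding the lever there, steady, with your fingers. Leave the other things on the bench where they are.

Things in the scene. Friction and masses are not known exactly. Their poses are not given: they have to be found in the camera images.
- clamp: Bench clamp bolted down (fixed): steel base plate 120 x 170 x 12 mm, grey housing 62 mm wide, top 64 mm above the bench. Origin on the bench under the lever's pivot. +y is its pushing direction: the tube, then the fence, lie ahead along +y; the lever reaches out to -x. A steel ram 40 mm wide runs through it along y, pad in front, on top a small pin (82 mm above the bench) that hops at each click.
- lever_pivot (a point): Point on the lever's vertical pivot axis, 78 mm above the bench, at the level of the lever's underside.
- lever_grip (a point): Grip point: on the axis of the lever's black round upright knob (24 mm diameter, 86 to 134 mm above the bench), 114 mm above the bench, 120 mm from the pivot. Its frame turns with the lever, x pointing along the lever from knob to pivot, z up. The lever arm under the knob is a flat steel bar 18 mm wide, its top 88 mm above the bench.
- lever (a joint): Lever angle in rad: 0 at the start (knob 0.62 rad behind the clamp's -x), growing clockwise seen from above to at most 1.25 as the knob swings towards the clamp's +y. The ram moves 55 mm along +y per rad. Until the tube is home it moves lightly (0.5 to 2 N at the knob) and stays where it is left.
- pad_face (a point): Centre of the front face of the clamp's pad (56 mm wide, 40 mm tall), 32 mm above the bench, axes as the clamp's. The pad sits on a sprung plunger (9 N preload, 150 N/m) with click teeth; after the tube is home the spring always presses back, and about half of its force is felt at the knob.
- clicker (a joint): How far the pad's plunger is pressed into the ram, in m: 0 until the tube is home, then 55 mm per rad of lever. Clicks are 6 mm apart (0.109 rad, 13 mm of knob travel): it snaps over at 4, 10, 16, 22 mm, so three clicks done means about 18 mm. At the knob the push climbs to about 5 to 8 N before each snap and falls to about 2 to 4 N just after it.
- tube: Loose piece of steel square tube, 100 mm long (its x), 40 x 40 mm, 0.33 kg, lying on the bench between pad and fence, at first 8 to 22 mm short of the fence and a little askew. Origin at the centre of its underside.
- fence: Angle-iron fence bolted to the bench (fixed), 140 mm long (its x), 60 mm tall. Origin on the bench at the middle of its front face, which looks back to the clamp (its -y). The tube is home when its origin is at y = -20 mm in this frame.
- angle_offcut: Bystander: loose angle-iron offcut 40 x 90 x 40 mm beside the clamp; origin at the centre of its underside.
- bar_stub: Bystander: loose upright steel bar stub, 26 mm diameter, 30 mm tall; origin at the centre of its underside.
- grinding_disc: Bystander: loose dark grinding disc, 115 mm diameter, 7 mm thick, lying flat; origin at the centre of its underside.
- hammer: Bystander: hammer lying on the left of the bench.
- spanner: Bystander: spanner lying on the right of the bench.
- jar: Bystander: glass jar, 64 mm diameter, 80 mm tall, on the left.
- flat_bar: Bystander: steel flat bar 160 x 30 x 8 mm lying on the right.
Things that resemble listed ones, but are neither listed nor needed, are in the scene too. What is shaped like the fence but blue or brown is not meant.

How it is judged:
On the way, in this order (a step that is already met when the one before it is completed fails the run):
1. the clamp pushes the tube square and home against the fence, before the second click (y of tube in the frame of fence above -0.0225 m and angle between the x axis of tube and the x axis of fence, either way round below 0.05 rad and x of tube in the frame of fence between -0.03 and 0.03 m and angle between tube's own z axis and vertical below 0.06 rad and value of joint clicker below 0.0095 m and contact force between tube and fence above 1 N).
2. the third click is passed (value of joint clicker above 0.0158 m), for 0.2 s.
At the end, for the whole second after the job is handed in: Tube flat, square (0.05 rad) and home (2.5 mm) on the fence, within 30 mm of its middle, pad pressing over 3 N; clicker past its third and short of its fourth click (15.8 to 21.6 mm); fingers still bearing on the lever with over 1 N, lever at rest (y of tube in the frame of fence above -0.0225 m and angle between the x axis of tube and the x axis of fence, either way round below 0.05 rad and x of tube in the frame of fence between -0.03 and 0.03 m and angle between tube's own z axis and vertical below 0.06 rad and value of joint clicker between 0.0158 and 0.0216 m and velocity of joint lever between -0.1 and 0.1 rad/s and contact force between the fingers and lever above 1 N and contact force between clicker and tube above 3 N); the arm keeps its last pose, push and grip.
It fails at once if a fourth click: the tube is overclamped (value of joint clicker above 0.0222 m).
It fails at once if a bystander is shoved or knocked over (distance of any of angle_offcut, bar_stub, grinding_disc, hammer, spanner, jar, flat_bar from where it was at the start of the episode above 0.03 m).
It also fails if it takes over 56 s, if anything falls off the work surface, if the arm or the gripper's body presses on something with over 40 N, if the wrist force passes 120 N, or if a joint passes its speed limit or range.

### The arm

A 7-joint arm with a two-finger parallel gripper is mounted at the origin on the work surface. World frame = base frame: x ahead of the robot, y to its left, z up, the work surface at z = 0. Lengths are in m, angles in rad, forces in N, time in s.
With the tool pointing down it reaches from about 0.425 to 0.925 m from the base axis. Payload 6.8 kg.
Tool frame: the origin (TCP) lies midway between the tips of the shut fingers; the grasp point (between the pads) lies 19 mm behind it; z points along the fingers, y is the direction in which the jaws open and shut (so a half turn about z gives the same grasp; the last joint's range is limited). The gripper opens to 85 mm and grips with 20 to 120 N. Pads are 22 mm wide; open, the fingers measure 114 mm over their backs; the gripper's body (76 mm by 85 mm) begins 54 mm behind the grasp point. The pads swing forward as they close: fully open they stand 13 mm farther back than shut.
Start: joints at [-1.37, 0.477, 0.022, 1.555, -0.011, 1.109, -0.083], TCP at [0.205, 0.643, 0.231] pointing down, gripper open.
Joint ranges: [-2.96, 2.96], [-0.34, 2.1], [-1.41, 1.46], [0.24, 2.44], [-1.37, 4.51], [0.17, 1.92], [-2.96, 2.96]. Speed limits (rad/s): [2.39, 2.39, 3.14, 3.14, 3.14, 3.14, 3.14].

### API

Orientations are given as a rotation vector (axis times angle).
In Python, from bench import r gives the robot as it stands. The module is installed in compiled form; this text tells all that it offers.
- The arm moves only by the tool apply_moves, never from a script. Its argument "plan" is a list that holds one entry, the list of rows, each a list of 7 numbers: the turn, a rotation vector about the tool's x, y, z scaled (see below), then the shift along the tool's x, y, z scaled (see below), then the closure, from -1 (fully open) to 1 (shut). In form: [[[wx, wy, wz, tx, ty, tz, grip], ...]]. A call has 1 to 12 rows; each row is the pose to reach, as a shift and turn from the pose commanded when the call began, along the tool's axes at that moment, turning the shorter way round; what a row does not reach only later rows make up. The controller multiplies each number of a shift by 0.4 m and each number of a turn by 180 degrees. A row lasts 1/12 s, in which the tool goes at most 41.7 mm and 7.16 degrees, less where a joint would pass 70% of its speed; a pose out of reach is approached as far as the arm can. A call with a number of a shift or a turn outside -1 to 1 is refused whole. A call with a gripper value outside its range is refused whole. The fingers move at their own pace and stop on an object; "force" is the grip in N (left out, the last holds). Time passes only in rows, so rows that repeat a pose let the fingers close. It gives the time, the measured TCP pose, the force and the opening at its end, in the units of the state.
- r.get_obs(): the state, without advancing time (a new reading comes with each control period).
- r.grab_frame(name): name is "scene" or "top"; returns a dict with "pixels" (384x512x3 uint8, blue, green, red), "fx", "fy", "cx", "cy" (pixels), "pose" (4x4, takes a point from camera to world coordinates). Camera axes: x right, y up, looking along -z (the intrinsics and any distortion apply to the point x, -y, -z); pixel columns grow to the right and rows downward; lengths in m; the calibration is good to about 2 mm. A picture is of the moment at which its call begins. There is no depth.
- r.hand_in(): hands the job in, once; it reports no verdict.
The state is a dict: "clock": time; "joints": joint angles; "qvel": joint speeds; "tau": joint torques, N m; "tcp_pos": TCP position; "orientation": TCP orientation; "contact_force": force on the tool from outside, world axes, zero at the start; "moment": the same for the moment, N m; "grip_width": finger opening in m.
Only numpy, scipy, OpenCV 4.12 (cv2) and the standard library are available. Lean on these libraries where they do the work, as an engineer would, in place of code of your own. Each camera call takes 0.05 s, during which the arm holds its last target. There are 200 camera calls.

## Working session

There is one attempt and no reset: what is moved stays moved. The work goes in short steps, Python scripts to look and compute and a tool call to move; the robot and the scene stay as the last step left them, time stands still between calls to the robot, and variables do not carry over. Pictures are saved under pics/ and viewed, on a budget of 10 in all, crops included, one or two more only if the job needs it, and the job is handed in when it is done.

Besides the shell and the picture viewer there is one more tool, called after ">>>" as a command line: name --argument value ..., lists and objects as JSON in quotes. apply_moves: Moves the arm, as the interface text tells. Its arguments: {"type":"object","properties":{"plan":{"type":"array","items":{"type":"array","items":{"type":"array","items":{"type":"number","minimum":-1,"maximum":1}}}},"force":{"type":"number"}},"required":["plan"]}

```bash
mkdir -p pics
cat > h.py <<'E'
import numpy as np, cv2
from bench import r
from scipy.spatial.transform import Rotation as R
def snap(n,f):
    d=r.grab_frame(n); cv2.imwrite('pics/'+f+'.png',d['pixels']); np.save('pics/'+f+'.npy',{k:v for k,v in d.items()},allow_pickle=True); return d
def ray(f,u,v,z):
    d=np.load('pics/'+f+'.npy',allow_pickle=True).item(); T=np.array(d['pose'])
    c=np.array([(u-d['cx'])/d['fx'],-(v-d['cy'])/d['fy'],-1]); w=T[:3,:3]@c; o=T[:3,3]
    return o+w*(z-o[2])/w[2]
def st():
    o=r.get_obs(); print({k:np.round(o[k],4).tolist() for k in ('clock','tcp_pos','orientation','contact_force','grip_width')})
    print(R.from_rotvec(o['orientation']).as_matrix().round(3).tolist())
E
python3 - <<'E'
from h import *
for n in('top','scene'):
    d=snap(n,n+'0'); print({k:np.round(d[k],3).tolist() for k in d if k!='pixels'})
    cv2.imwrite('pics/'+n+'0b.png',cv2.resize(d['pixels'],(800,600),interpolation=cv2.INTER_CUBIC))
st()
E
```

```text
{'fx': 420.187, 'fy': 420.187, 'cx': 249.298, 'cy': 198.911, 'pose': [[-0.002, 0.996, -0.087, 0.485], [-1.0, -0.003, -0.014, -0.025], [-0.015, 0.087, 0.996, 1.479], [0.0, 0.0, 0.0, 1.0]]}
{'fx': 498.421, 'fy': 498.421, 'cx': 255.246, 'cy': 182.794, 'pose': [[-0.844, -0.435, 0.314, 1.067], [0.537, -0.665, 0.52, 0.761], [-0.017, 0.607, 0.795, 1.268], [0.0, 0.0, 0.0, 1.0]]}
{'clock': 0.1, 'tcp_pos': [0.205, 0.6426, 0.2304], 'orientation': [-0.483, -3.1041, 0.0025], 'contact_force': [0.7527, -0.1938, -0.7144], 'grip_width': 0.0855}
[[-0.953, 0.304, -0.0], [0.304, 0.953, -0.002], [-0.0, -0.002, -1.0]]
```

View pics/top0b.png

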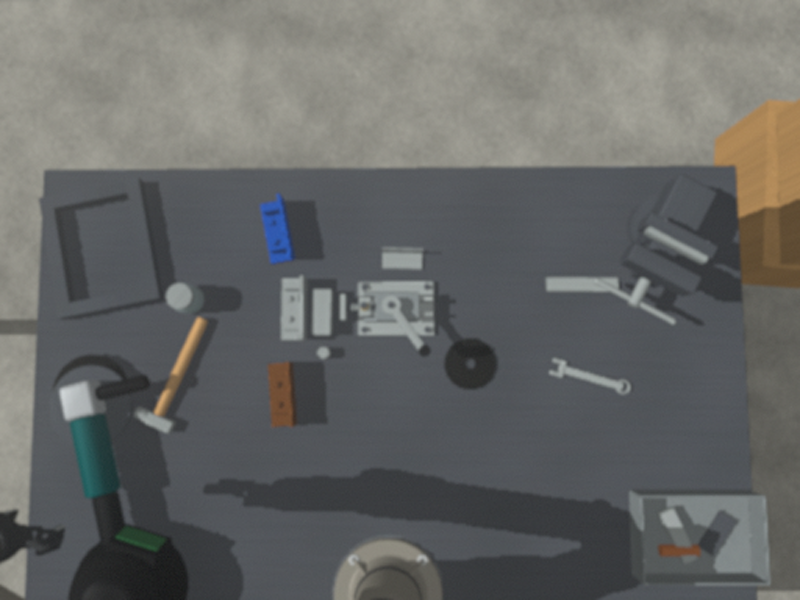

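View pics/scene0b.png

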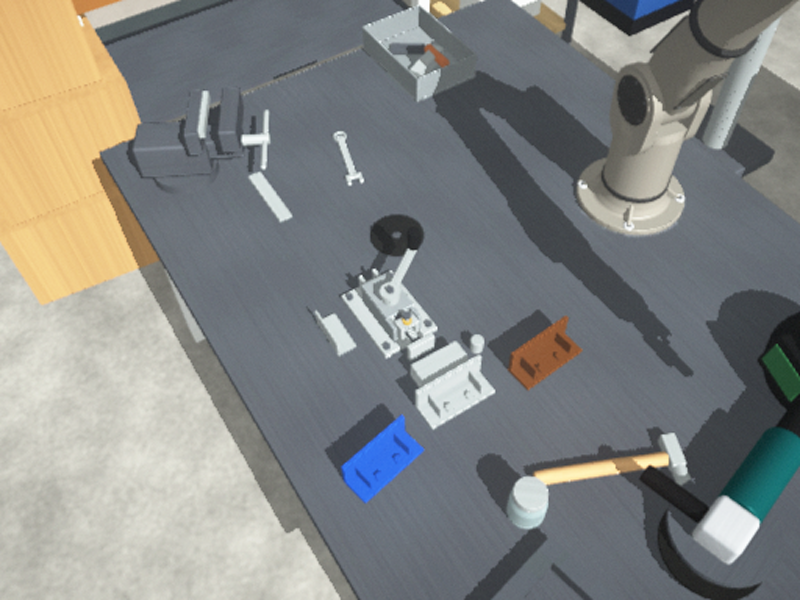

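The top view shows the clamp at about (395,308), with its pivot at (392,304), the knob at (424,350), the tube at (322,312) and the fence at (292,308). The clamp pushes left in the image (world +y). The disc at (470,363), the stub at (323,352) and the offcut at (402,258) are close by. I'll take enlarged crops next.

Run:
```python
from h import *
a=cv2.imread('pics/top0.png')[150:250,170:330]; b=cv2.imread('pics/scene0.png')[130:280,190:330]
a=cv2.resize(a,None,fx=5,fy=5,interpolation=cv2.INTER_CUBIC); cv2.imwrite('pics/ca.png',a)
print(a.shape)
b=cv2.resize(b,None,fx=4,fy=4,interpolation=cv2.INTER_CUBIC); cv2.imwrite('pics/cb.png',b)
```

```text
(500, 800, 3)
```

View pics/ca.png

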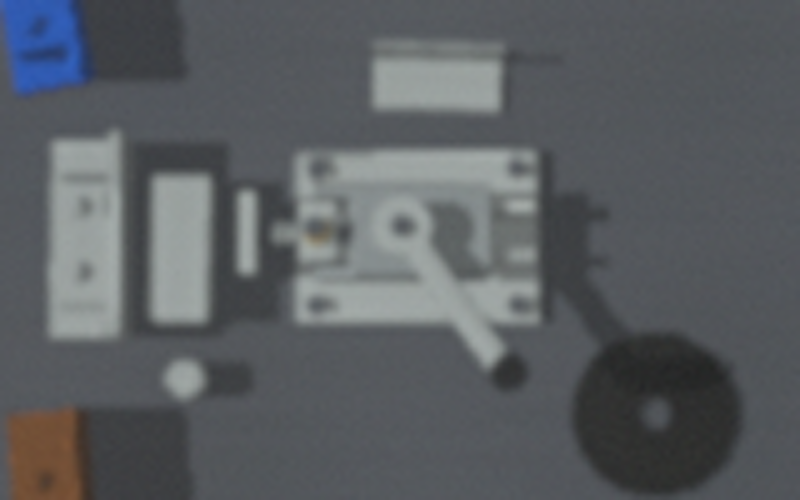

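View pics/cb.png

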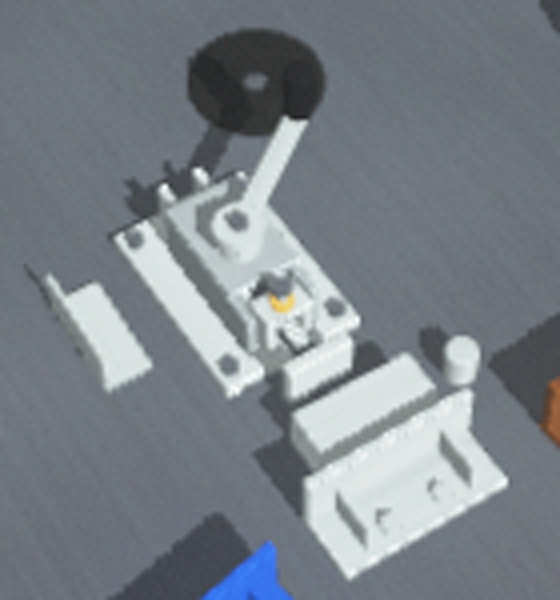

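The crop puts the pivot at (403,226), the knob top at (508,372), the fence top edge at x≈122, the tube at x 150–212, the pad at x 237–257, and the plate corners at (295,150), (540,150), (293,324) and (541,324).

Run:
```python
from h import *
q=lambda u,v,z:ray('top0',170+u/5-.4,150+v/5-.4,z)
P=q(403,226,.1);K=q(508,372,.134)
print('piv',P,'knob',K, np.linalg.norm((K-P)[:2]), 'ang',np.arctan2(*(K-P)[[1,0]]))
for n,u,v,z in [('pl',295,150,.012),('pl',540,150,.012),('pl',293,324,.012),('pl',541,324,.012),('fence',122,138,.06),('fence',122,338,.06),('tube',150,174,.04),('tube',212,174,.04),('tube',150,324,.04),('tube',210,324,.04),('pad',237,190,.052),('padf',237,275,.052),('disc',657,412,.007),('stub',185,380,.03)]: print(n,q(u,v,z).round(4))
b=lambda u,v,z:ray('scene0',190+u/4-.4,130+v/4-.4,z)
print('scene piv',b(236,222,.1),'knob top',b(301,70,.134))
```

```text
piv [ 0.61919432 -0.00773369  0.1       ] knob [ 0.52198709 -0.07501379  0.134     ] 0.11821952119417493 ang -2.5361677226315806
pl [0.6818 0.0693 0.012 ]
pl [ 0.6811 -0.1031  0.012 ]
pl [0.5592 0.0704 0.012 ]
pl [ 0.5587 -0.1028  0.012 ]
fence [0.684  0.1844 0.06  ]
fence [0.5476 0.1831 0.06  ]
tube [0.6617 0.1677 0.04  ]
tube [0.6615 0.1248 0.04  ]
tube [0.558  0.1668 0.04  ]
tube [0.5579 0.1256 0.04  ]
pad [0.649  0.1064 0.052 ]
padf [0.5907 0.1061 0.052 ]
disc [ 0.4973 -0.1834  0.007 ]
stub [0.5198 0.1437 0.03  ]
scene piv [ 0.62567573 -0.0065585   0.1       ] knob top [ 0.52083375 -0.07967872  0.134     ]
```

>>> apply_moves --plan '[[[0,0,-0.296,-0.65,-0.736,0,-1],[0,0,-0.296,-0.65,-0.736,0,-1],[0,0,-0.296,-0.65,-0.736,0,-1],[0,0,-0.296,-0.65,-0.736,0,-1],[0,0,-0.296,-0.65,-0.736,0,-1],[0,0,-0.296,-0.65,-0.736,0,-1],[0,0,-0.296,-0.65,-0.736,0,-1],[0,0,-0.296,-0.65,-0.736,0,-1],[0,0,-0.296,-0.65,-0.736,0,-1],[0,0,-0.296,-0.65,-0.736,0,-1],[0,0,-0.296,-0.65,-0.736,0,-1],[0,0,-0.296,-0.65,-0.736,0,-1]]]'

```text
clock: 1.1
tcp_pos: [0.3638, 0.2823, 0.2312]
orientation: [0.955, -2.993, 0.0]
contact_force: [-0.2, 1.1, 0.2]
grip_width: 0.0853
```

```bash
cat > go.py <<'E'
import sys
from h import *
# target x,y,z and yaw(deg) of tool y -> scaled row
o=r.get_obs();M=R.from_rotvec(o['orientation']);p=np.array(o['tcp_pos'])
x,y,z,yaw=map(float,sys.argv[1:5]);a=np.radians(yaw)
yv=np.array([np.cos(a),np.sin(a),0]);zv=np.array([0,0,-1.]);xv=np.cross(yv,zv)
T=R.from_matrix(np.c_[xv,yv,zv]); st()
print('row',(np.r_[(M.inv()*T).as_rotvec()/np.pi, M.inv().apply(np.array([x,y,z])-p)/.4]).round(4).tolist())
E
python3 go.py .522 -.0765 .2 125.5
```

```text
{'clock': 1.1, 'tcp_pos': [0.3638, 0.2823, 0.2312], 'orientation': [0.9551, -2.9927, 0.0001], 'contact_force': [-0.208, 1.0925, 0.1805], 'grip_width': 0.0853}
[[-0.815, -0.579, -0.0], [-0.579, 0.815, -0.0], [0.0, -0.0, -1.0]]
row [-0.0, -0.0, -0.0005, 0.1973, -0.9604, 0.0782]
```

>>> apply_moves --plan '[[[0,0,0,0.197,-0.96,0.07,-1],[0,0,0,0.197,-0.96,0.07,-1],[0,0,0,0.197,-0.96,0.07,-1],[0,0,0,0.197,-0.96,0.07,-1],[0,0,0,0.197,-0.96,0.07,-1],[0,0,0,0.197,-0.96,0.07,-1],[0,0,0,0.197,-0.96,0.07,-1],[0,0,0,0.197,-0.96,0.07,-1],[0,0,0,0.197,-0.96,0.07,-1],[0,0,0,0.197,-0.96,0.07,-1],[0,0,0,0.197,-0.96,0.07,-1],[0,0,0,0.197,-0.96,0.07,-1]]]'

```text
clock: 2.1
tcp_pos: [0.5232, -0.0738, 0.2027]
orientation: [0.96, -2.991, -0.001]
contact_force: [0.7, 0.4, -0.1]
grip_width: 0.0852
```

```bash
python3 go.py .522 -.0765 .096 125.5
python3 - <<'E'
from h import *
b=snap('scene','s1')['pixels'][90:270,180:380]
cv2.imwrite('pics/s1c.png',cv2.resize(b,None,fx=3.3,fy=3.3,interpolation=cv2.INTER_CUBIC))
E
```

```text
{'clock': 2.1, 'tcp_pos': [0.5232, -0.0738, 0.2027], 'orientation': [0.9596, -2.9906, -0.0006], 'contact_force': [0.7315, 0.3698, -0.0921], 'grip_width': 0.0852}
[[-0.813, -0.582, -0.001], [-0.582, 0.813, 0.0], [0.001, 0.001, -1.0]]
row [0.0002, -0.0002, 0.0004, 0.0062, -0.0038, 0.2668]
```

View pics/s1c.png

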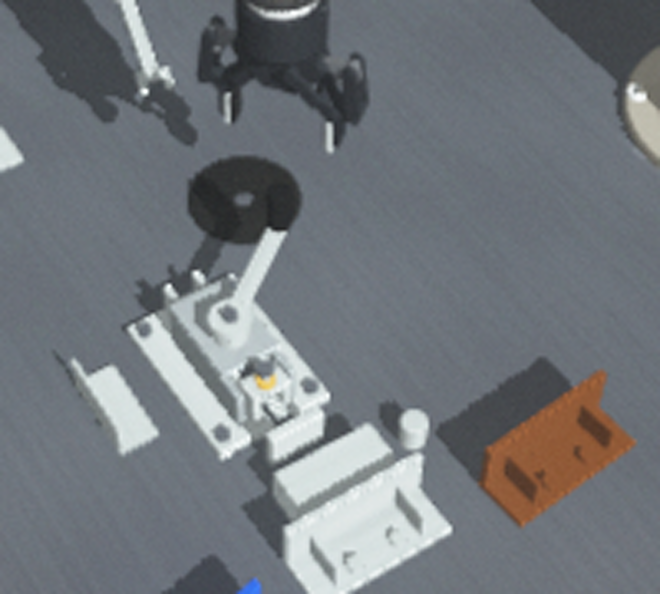

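The scene crop shows the open fingers above and around the knob (knob at about (280,205)), with a clear path down. Next I descend and close.

>>> apply_moves --plan '[[[0,0,0,0,0,0.06,-1],[0,0,0,0,0,0.12,-1],[0,0,0,0,0,0.18,-1],[0,0,0,0,0,0.24,-1],[0,0,0,0,0,0.265,-1],[0,0,0,0,0,0.265,-1],[0,0,0,0,0,0.265,-1]]]'

```text
clock: 2.73
tcp_pos: [0.5228, -0.0731, 0.0976]
orientation: [0.963, -2.99, -0.001]
contact_force: [-0.3, -0.1, 0.2]
grip_width: 0.0852
```

```bash
python3 go.py .522 -.0765 .096 125.5
```

```text
{'clock': 2.7333, 'tcp_pos': [0.5228, -0.0731, 0.0976], 'orientation': [0.963, -2.9901, -0.001], 'contact_force': [-0.3468, -0.1412, 0.201], 'grip_width': 0.0852}
[[-0.812, -0.584, -0.0], [-0.584, 0.812, 0.001], [0.0, 0.001, -1.0]]
row [0.0002, -0.0, 0.0011, 0.0066, -0.0056, 0.0039]
```

>>> apply_moves --plan '[[[0,0,0,0,-0.005,0,0],[0,0,0,0,-0.005,0,0.4],[0,0,0,0,-0.005,0,0.7],[0,0,0,0,-0.005,0,1],[0,0,0,0,-0.005,0,1],[0,0,0,0,-0.005,0,1],[0,0,0,0,-0.005,0,1],[0,0,0,0,-0.005,0,1],[0,0,0,0,-0.005,0,1]]]' --force 30

```text
clock: 3.48
tcp_pos: [0.5243, -0.0763, 0.0979]
orientation: [-0.96, 2.991, -0.0]
contact_force: [-0.8, 0.2, 6.5]
grip_width: 0.0234
```

```bash
cat > arc.py <<'E'
import sys
from h import *
# rows along the arc from the current lever angle, for increments (rad)
o=r.get_obs();M=R.from_rotvec(o['orientation']);p=np.array(o['tcp_pos'])
C=np.array([.6195,-.0065]);d=p[:2]-C;rad=np.hypot(*d);th=np.arctan2(d[1],-d[0]) # angle ahead of -x
yx=M.as_matrix()[:,1]; F=np.array(o['contact_force']); t=np.array([np.sin(th),np.cos(th)]);n=np.array([np.cos(th),-np.sin(th)])
print('clk %.2f p %s w %.4f radius %.4f lever %.4f yaw-t %.3f Ft %.2f Fr(to pivot) %.2f Fz %.2f'%(o['clock'],p.round(4),o['grip_width'],rad,th+.62,np.arctan2(yx[1],yx[0])-np.arctan2(t[1],t[0]),F[:2]@t,F[:2]@n,F[2]))
for s in map(float,sys.argv[1:]):
    a=th+s; q=np.r_[C+rad*np.array([-np.cos(a),np.sin(a)]),p[2]]
    print([round(s/np.pi,4)]+(M.inv().apply(q-p)/.4).round(4).tolist())
E
python3 arc.py .1 .2 .3 .4 .5
```

```text
clk 3.48 p [ 0.5243 -0.0763  0.0979] w 0.0234 radius 0.1181 lever -0.0124 yaw-t -0.011 Ft 0.66 Fr(to pivot) -0.56 Fz 6.48
[0.0318, -0.0011, 0.0295, -0.0]
[0.0637, -0.0052, 0.0587, -0.0]
[0.0955, -0.0122, 0.0874, -0.0]
[0.1273, -0.022, 0.1152, -0.0]
[0.1592, -0.0345, 0.1419, -0.0]
```

>>> apply_moves --plan '[[[0,0,0.0159,0,0.015,-0.003,1],[0,0,0.0318,-0.001,0.0295,-0.003,1],[0,0,0.0478,-0.003,0.044,-0.003,1],[0,0,0.0637,-0.005,0.0587,-0.003,1],[0,0,0.0796,-0.0085,0.073,-0.003,1],[0,0,0.0955,-0.0122,0.0874,-0.003,1],[0,0,0.1114,-0.017,0.1015,-0.003,1],[0,0,0.1273,-0.022,0.1152,-0.003,1],[0,0,0.1273,-0.022,0.1152,-0.003,1],[0,0,0.1273,-0.022,0.1152,-0.003,1]]]'

```text
clock: 4.32
tcp_pos: [0.5055, -0.0327, 0.0981]
orientation: [-0.348, 3.12, -0.001]
contact_force: [6.6, 1.3, -10.6]
grip_width: 0.0233
```

```bash
python3 arc.py .05 .1 .15 .2
python3 - <<'E'
from h import *
a=snap('top','t2')['pixels'][150:250,170:330]; b=snap('scene','s2')['pixels'][130:280,190:330]
a=cv2.resize(a,(560,350),interpolation=cv2.INTER_CUBIC);b=cv2.resize(b,(233,250),interpolation=cv2.INTER_CUBIC)
c=np.zeros((600,800,3),np.uint8);c[:350,:560]=a;b=snap('scene','s2')['pixels'][160:280,210:330];c[350:,560:]=0
cv2.imwrite('pics/t2c.png',c[:350,:560])
E
```

```text
clk 4.32 p [ 0.5055 -0.0327  0.0981] w 0.0233 radius 0.1170 lever 0.3940 yaw-t -0.004 Ft -0.21 Fr(to pivot) 6.75 Fz -10.61
[0.0159, -0.0003, 0.0146, -0.0]
[0.0318, -0.0013, 0.0292, -0.0]
[0.0477, -0.0031, 0.0437, -0.0]
[0.0637, -0.0056, 0.0581, -0.0]
```

View pics/t2c.png

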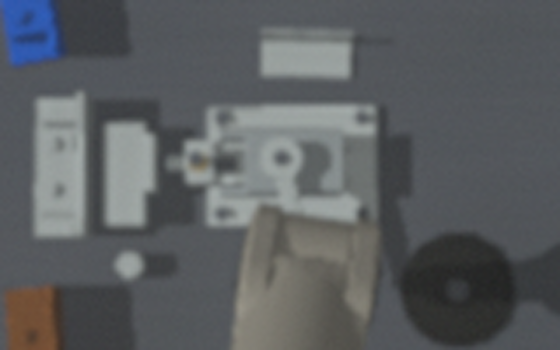

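The pad has just met the tube (tube at x 105–155 in the crop) and the gap to the fence is still open. The estimate for home is lever ≈ 0.69, so I approach it in steps.

>>> apply_moves --plan '[[[0,0,0.0107,-0.001,0.0098,0.0015,1],[0,0,0.0212,-0.0015,0.0195,0.0015,1],[0,0,0.0318,-0.0023,0.0292,0.0015,1],[0,0,0.0424,-0.0035,0.039,0.0015,1],[0,0,0.053,-0.005,0.0487,0.0015,1],[0,0,0.0637,-0.0066,0.0581,0.0015,1],[0,0,0.0637,-0.0066,0.0581,0.0015,1],[0,0,0.0637,-0.0066,0.0581,0.0015,1]]]'

```text
clock: 5.13
tcp_pos: [0.503, -0.0098, 0.098]
orientation: [-0.036, 3.139, -0.0]
contact_force: [6.2, 1.0, -5.7]
grip_width: 0.0233
```

```bash
python3 arc.py .025 .05
```

```text
clk 5.13 p [ 0.503  -0.0098  0.098 ] w 0.0233 radius 0.1165 lever 0.5913 yaw-t -0.006 Ft 0.82 Fr(to pivot) 6.19 Fz -5.66
[0.008, -0.0, 0.0073, -0.0]
[0.0159, -0.0003, 0.0146, -0.0]
```

>>> apply_moves --plan '[[[0,0,0.004,-0.002,0.0037,0.001,1],[0,0,0.008,-0.003,0.0073,0.001,1],[0,0,0.008,-0.003,0.0073,0.001,1],[0,0,0.008,-0.003,0.0073,0.001,1]]]'

```text
clock: 5.47
tcp_pos: [0.503, -0.0071, 0.0979]
orientation: [0.005, 3.141, 0.001]
contact_force: [-0.1, 2.1, 5.6]
grip_width: 0.0229
```

```bash
python3 arc.py .025 .05
```

```text
clk 5.47 p [ 0.503  -0.0071  0.0979] w 0.0229 radius 0.1165 lever 0.6147 yaw-t -0.009 Ft 2.14 Fr(to pivot) -0.13 Fz 5.59
[0.008, -0.0, 0.0073, 0.0]
[0.0159, -0.0002, 0.0146, 0.0]
```

>>> apply_moves --plan '[[[0,0,0.004,0,0.0037,-0.0005,1],[0,0,0.008,0,0.0073,-0.0005,1],[0,0,0.008,0,0.0073,-0.0005,1],[0,0,0.008,0,0.0073,-0.0005,1]]]'

```text
clock: 5.8
tcp_pos: [0.5031, -0.0041, 0.0979]
orientation: [0.046, 3.141, 0.001]
contact_force: [0.3, 1.7, 6.0]
grip_width: 0.023
```

```bash
python3 arc.py .025 .05
```

```text
clk 5.80 p [ 0.5031 -0.0041  0.0979] w 0.0230 radius 0.1164 lever 0.6405 yaw-t -0.008 Ft 1.75 Fr(to pivot) 0.28 Fz 6.00
[0.008, -0.0, 0.0073, 0.0]
[0.0159, -0.0002, 0.0145, 0.0]
```

>>> apply_moves --plan '[[[0,0,0.004,0,0.0037,0,1],[0,0,0.008,0,0.0073,0,1],[0,0,0.008,0,0.0073,0,1],[0,0,0.008,0,0.0073,0,1]]]'

```text
clock: 6.13
tcp_pos: [0.5033, -0.0012, 0.0979]
orientation: [0.086, 3.14, 0.001]
contact_force: [1.2, 2.5, 5.0]
grip_width: 0.0235
```

```bash
python3 arc.py .025 .05
```

```text
clk 6.13 p [ 0.5033 -0.0012  0.0979] w 0.0235 radius 0.1164 lever 0.6658 yaw-t -0.009 Ft 2.56 Fr(to pivot) 1.04 Fz 4.95
[0.008, -0.0, 0.0073, 0.0]
[0.0159, -0.0002, 0.0145, 0.0]
```

>>> apply_moves --plan '[[[0,0,0.004,0,0.0037,0,1],[0,0,0.008,0,0.0073,0,1],[0,0,0.008,0,0.0073,0,1],[0,0,0.008,0,0.0073,0,1]]]'

```text
clock: 6.47
tcp_pos: [0.5035, 0.0018, 0.0979]
orientation: [0.125, 3.138, 0.001]
contact_force: [1.1, 2.9, 6.3]
grip_width: 0.0233
```

```bash
python3 arc.py
python3 - <<'E'
from h import *
a=snap('top','t3')['pixels'][160:240,170:290]; b=snap('scene','s3')['pixels'][190:290,230:350]
c=np.vstack([cv2.resize(a,None,fx=3.2,fy=3.2,interpolation=cv2.INTER_CUBIC),cv2.resize(b,None,fx=3.2,fy=3.2,interpolation=cv2.INTER_CUBIC)])
cv2.imwrite('pics/c3.png',c);print(c.shape)
E
```

```text
clk 6.47 p [0.5035 0.0018 0.0979] w 0.0233 radius 0.1163 lever 0.6916 yaw-t -0.008 Ft 2.94 Fr(to pivot) 0.92 Fz 6.29
(576, 384, 3)
```

View pics/c3.png

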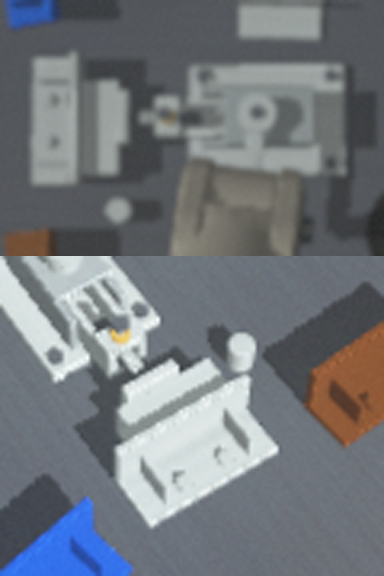

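The tube is moving squarely with the pad and is almost at the fence, with a gap of about 5 px (crop x 77–82), a few mm. I'll continue in small steps.

>>> apply_moves --plan '[[[0,0,0.004,0,0.0037,0,1],[0,0,0.008,0,0.0073,0,1],[0,0,0.008,0,0.0073,0,1],[0,0,0.008,0,0.0073,0,1]]]'

```text
clock: 6.9
tcp_pos: [0.5037, 0.0042, 0.0979]
orientation: [0.165, 3.137, -0.0]
contact_force: [0.6, 0.2, 5.3]
grip_width: 0.0232
```

```bash
python3 arc.py
```

```text
clk 6.90 p [0.5037 0.0042 0.0979] w 0.0232 radius 0.1163 lever 0.7122 yaw-t -0.013 Ft 0.24 Fr(to pivot) 0.60 Fz 5.32
```

>>> apply_moves --plan '[[[0,0,0.004,0,0.0037,0,1],[0,0,0.008,0,0.0073,0,1],[0,0,0.008,0,0.0073,0,1],[0,0,0.008,0,0.0073,0,1]]]'

```text
clock: 7.23
tcp_pos: [0.504, 0.0067, 0.0979]
orientation: [0.204, 3.134, -0.001]
contact_force: [1.1, -1.3, 5.9]
grip_width: 0.0231
```

```bash
python3 arc.py .025
```

```text
clk 7.23 p [0.504  0.0067 0.0979] w 0.0231 radius 0.1163 lever 0.7342 yaw-t -0.016 Ft -1.17 Fr(to pivot) 1.27 Fz 5.91
[0.008, 0.0, 0.0073, -0.0]
```

Resistance has built up by about 4 N since lever ≈ 0.70, so the tube is home there. I'll keep stepping and recording the force.

>>> apply_moves --plan '[[[0,0,0.003,0,0.0029,0,1],[0,0,0.006,0,0.0058,0,1],[0,0,0.006,0,0.0058,0,1]]]'

```text
clock: 7.48
tcp_pos: [0.5043, 0.0088, 0.0979]
orientation: [0.235, 3.132, -0.002]
contact_force: [1.5, -1.0, 5.2]
grip_width: 0.0233
```

```bash
python3 arc.py
```

```text
clk 7.48 p [0.5043 0.0088 0.0979] w 0.0233 radius 0.1162 lever 0.7521 yaw-t -0.017 Ft -0.77 Fr(to pivot) 1.59 Fz 5.17
```

>>> apply_moves --plan '[[[0,0,0.003,0,0.0029,0,1],[0,0,0.006,0,0.0058,0,1],[0,0,0.006,0,0.0058,0,1]]]'

```text
clock: 7.73
tcp_pos: [0.5047, 0.0104, 0.0979]
orientation: [0.266, 3.129, -0.003]
contact_force: [1.7, -3.8, 5.5]
grip_width: 0.0233
```

```bash
python3 arc.py
```

```text
clk 7.73 p [0.5047 0.0104 0.0979] w 0.0233 radius 0.1160 lever 0.7660 yaw-t -0.023 Ft -3.46 Fr(to pivot) 2.23 Fz 5.51
```

>>> apply_moves --plan '[[[0,0,0.003,0,0.0029,0,1],[0,0,0.006,0,0.0058,0,1],[0,0,0.006,0,0.0058,0,1]]]'

```text
clock: 7.98
tcp_pos: [0.5052, 0.0134, 0.0979]
orientation: [0.296, 3.127, -0.001]
contact_force: [1.9, -3.6, 5.2]
grip_width: 0.0233
```

```bash
python3 arc.py .02
```

```text
clk 7.98 p [0.5052 0.0134 0.0979] w 0.0233 radius 0.1160 lever 0.7921 yaw-t -0.017 Ft -3.19 Fr(to pivot) 2.47 Fz 5.22
[0.0064, 0.0, 0.0058, -0.0]
```

>>> apply_moves --plan '[[[0,0,0.003,0,0.0029,0,1],[0,0,0.006,0,0.0058,0,1],[0,0,0.006,0,0.0058,0,1]]]'

```text
clock: 8.23
tcp_pos: [0.5057, 0.0159, 0.0979]
orientation: [0.325, 3.123, -0.001]
contact_force: [1.9, -3.7, 5.2]
grip_width: 0.0231
```

```bash
python3 arc.py
```

```text
clk 8.23 p [0.5057 0.0159 0.0979] w 0.0231 radius 0.1160 lever 0.8147 yaw-t -0.013 Ft -3.24 Fr(to pivot) 2.53 Fz 5.20
```

>>> apply_moves --plan '[[[0,0,0.003,0,0.0029,0,1],[0,0,0.006,0,0.0058,0,1],[0,0,0.006,0,0.0058,0,1]]]'

```text
clock: 8.48
tcp_pos: [0.5061, 0.0177, 0.0979]
orientation: [0.355, 3.12, -0.001]
contact_force: [2.5, -5.5, 5.6]
grip_width: 0.023
```

```bash
python3 arc.py
```

```text
clk 8.48 p [0.5061 0.0177 0.0979] w 0.0230 radius 0.1159 lever 0.8307 yaw-t -0.016 Ft -4.84 Fr(to pivot) 3.64 Fz 5.59
```

>>> apply_moves --plan '[[[0,0,0.003,0,0.0029,0,1],[0,0,0.006,0,0.0058,0,1],[0,0,0.006,0,0.0058,0,1]]]'

```text
clock: 8.73
tcp_pos: [0.5066, 0.0198, 0.0979]
orientation: [0.384, 3.117, -0.002]
contact_force: [2.7, -5.8, 4.7]
grip_width: 0.0233
```

```bash
python3 arc.py .02
```

```text
clk 8.73 p [0.5066 0.0198 0.0979] w 0.0233 radius 0.1159 lever 0.8492 yaw-t -0.016 Ft -5.02 Fr(to pivot) 3.96 Fz 4.71
[0.0064, 0.0, 0.0058, -0.0]
```

>>> apply_moves --plan '[[[0,0,0.003,-0.0005,0.0029,0,1],[0,0,0.006,-0.001,0.0058,0,1],[0,0,0.006,-0.001,0.0058,0,1]]]'

```text
clock: 8.98
tcp_pos: [0.5071, 0.0219, 0.0979]
orientation: [0.414, 3.114, -0.002]
contact_force: [1.4, -5.7, 7.3]
grip_width: 0.0231
```

```bash
python3 arc.py
```

```text
clk 8.98 p [0.5071 0.0219 0.0979] w 0.0231 radius 0.1159 lever 0.8675 yaw-t -0.017 Ft -5.24 Fr(to pivot) 2.73 Fz 7.29
```

>>> apply_moves --plan '[[[0,0,0.003,-0.0005,0.0029,0,1],[0,0,0.006,-0.001,0.0058,0,1],[0,0,0.006,-0.001,0.0058,0,1]]]'

```text
clock: 9.23
tcp_pos: [0.5078, 0.0242, 0.0979]
orientation: [-0.443, -3.11, 0.001]
contact_force: [-0.2, -5.5, 8.3]
grip_width: 0.0234
```

```bash
python3 arc.py
```

```text
clk 9.23 p [0.5078 0.0242 0.0979] w 0.0234 radius 0.1159 lever 0.8885 yaw-t -0.015 Ft -5.31 Fr(to pivot) 1.28 Fz 8.30
```

>>> apply_moves --plan '[[[0,0,0.003,0,0.0029,0,1],[0,0,0.006,0,0.0058,0,1],[0,0,0.006,0,0.0058,0,1]]]'

```text
clock: 9.48
tcp_pos: [0.5086, 0.0268, 0.0979]
orientation: [-0.473, -3.106, 0.001]
contact_force: [0.2, -3.7, 6.9]
grip_width: 0.0231
```

```bash
python3 arc.py .02
```

```text
clk 9.48 p [0.5086 0.0268 0.0979] w 0.0231 radius 0.1158 lever 0.9121 yaw-t -0.010 Ft -3.52 Fr(to pivot) 1.22 Fz 6.95
[0.0064, -0.0, 0.0058, -0.0]
```

The second snap came at lever ≈ 0.89–0.91: force and lag dropped together. The first was at about 0.78, so I expect the third near 1.005.

>>> apply_moves --plan '[[[0,0,0.003,0,0.0029,0,1],[0,0,0.006,0,0.0058,0,1],[0,0,0.006,0,0.0058,0,1]]]'

```text
clock: 9.73
tcp_pos: [0.5092, 0.029, 0.0979]
orientation: [-0.502, -3.101, 0.001]
contact_force: [0.1, -4.6, 7.4]
grip_width: 0.0231
```

```bash
python3 arc.py
```

```text
clk 9.73 p [0.5092 0.029  0.0979] w 0.0231 radius 0.1158 lever 0.9312 yaw-t -0.010 Ft -4.36 Fr(to pivot) 1.56 Fz 7.42
```

>>> apply_moves --plan '[[[0,0,0.003,0,0.0029,0,1],[0,0,0.006,0,0.0058,0,1],[0,0,0.006,0,0.0058,0,1]]]'

```text
clock: 9.98
tcp_pos: [0.5098, 0.0307, 0.0978]
orientation: [-0.531, -3.096, 0.002]
contact_force: [-0.2, -5.5, 8.8]
grip_width: 0.0232
```

```bash
python3 arc.py
```

```text
clk 9.98 p [0.5098 0.0307 0.0978] w 0.0232 radius 0.1158 lever 0.9469 yaw-t -0.013 Ft -5.27 Fr(to pivot) 1.62 Fz 8.79
```

>>> apply_moves --plan '[[[0,0,0.003,0,0.0029,0,1],[0,0,0.006,0,0.0058,0,1],[0,0,0.006,0,0.0058,0,1]]]'

```text
clock: 10.23
tcp_pos: [0.5106, 0.0328, 0.0979]
orientation: [-0.56, -3.091, 0.002]
contact_force: [-0.4, -5.1, 9.2]
grip_width: 0.023
```

```bash
python3 arc.py .02
```

```text
clk 10.23 p [0.5106 0.0328 0.0979] w 0.0230 radius 0.1158 lever 0.9667 yaw-t -0.012 Ft -4.95 Fr(to pivot) 1.31 Fz 9.17
[0.0064, 0.0, 0.0058, -0.0]
```

>>> apply_moves --plan '[[[0,0,0.0024,0,0.0022,0,1],[0,0,0.0048,0,0.0044,0,1],[0,0,0.0048,0,0.0044,0,1]]]'

```text
clock: 10.48
tcp_pos: [0.5111, 0.0343, 0.0979]
orientation: [-0.584, -3.087, 0.002]
contact_force: [-0.3, -5.8, 8.4]
grip_width: 0.0232
```

```bash
python3 arc.py
```

```text
clk 10.48 p [0.5111 0.0343 0.0979] w 0.0232 radius 0.1158 lever 0.9801 yaw-t -0.014 Ft -5.58 Fr(to pivot) 1.76 Fz 8.36
```

>>> apply_moves --plan '[[[0,0,0.0024,0,0.0022,0,1],[0,0,0.0048,0,0.0044,0,1],[0,0,0.0048,0,0.0044,0,1]]]'

```text
clock: 10.73
tcp_pos: [0.5117, 0.0358, 0.0978]
orientation: [-0.607, -3.082, 0.002]
contact_force: [-0.4, -6.5, 8.5]
grip_width: 0.0236
```

```bash
python3 arc.py
```

```text
clk 10.73 p [0.5117 0.0358 0.0978] w 0.0236 radius 0.1158 lever 0.9939 yaw-t -0.015 Ft -6.21 Fr(to pivot) 2.05 Fz 8.47
```

>>> apply_moves --plan '[[[0,0,0.0024,0,0.0022,0,1],[0,0,0.0048,0,0.0044,0,1],[0,0,0.0048,0,0.0044,0,1]]]'

```text
clock: 10.98
tcp_pos: [0.5126, 0.038, 0.0979]
orientation: [-0.63, -3.078, 0.001]
contact_force: [0.6, -6.0, 8.1]
grip_width: 0.0233
```

```bash
python3 arc.py .015
```

```text
clk 10.98 p [0.5126 0.038  0.0979] w 0.0233 radius 0.1157 lever 1.0142 yaw-t -0.010 Ft -5.26 Fr(to pivot) 2.88 Fz 8.09
[0.0048, 0.0, 0.0043, -0.0]
```

The third snap came at lever ≈ 1.0: force fell from −6.2 to −5.3 N and lag from −0.015 to −0.010, where predicted. I go on about 0.025 rad, hold and check.

>>> apply_moves --plan '[[[0,0,0.0024,0,0.0022,0,1],[0,0,0.0048,0,0.0044,0,1],[0,0,0.0048,0,0.0044,0,1]]]'

```text
clock: 11.23
tcp_pos: [0.5134, 0.0397, 0.0979]
orientation: [0.653, 3.073, -0.001]
contact_force: [0.5, -5.0, 7.7]
grip_width: 0.023
```

```bash
python3 arc.py
```

```text
clk 11.23 p [0.5134 0.0397 0.0979] w 0.0230 radius 0.1157 lever 1.0307 yaw-t -0.008 Ft -4.34 Fr(to pivot) 2.46 Fz 7.72
```

>>> apply_moves --plan '[[[0,0,0.0032,0,0.0029,0,1],[0,0,0.0032,0,0.0029,0,1],[0,0,0.0032,0,0.0029,0,1],[0,0,0.0032,0,0.0029,0,1],[0,0,0.0032,0,0.0029,0,1],[0,0,0.0032,0,0.0029,0,1]]]'

```text
clock: 11.73
tcp_pos: [0.5139, 0.0408, 0.0979]
orientation: [0.668, 3.07, -0.001]
contact_force: [1.1, -5.4, 7.7]
grip_width: 0.0231
```

```bash
python3 arc.py
python3 - <<'E'
from h import *
a=snap('top','t4')['pixels'][160:240,170:290]; b=snap('scene','s4')['pixels'][170:270,200:320]
c=np.vstack([cv2.resize(a,None,fx=4,fy=4,interpolation=cv2.INTER_CUBIC)[:240],cv2.resize(b,None,fx=4,fy=4,interpolation=cv2.INTER_CUBIC)[:360]])
cv2.imwrite('pics/c4.png',c)
E
python3 arc.py
```

```text
clk 11.73 p [0.5139 0.0408 0.0979] w 0.0231 radius 0.1157 lever 1.0408 yaw-t -0.008 Ft -4.46 Fr(to pivot) 3.17 Fz 7.72
clk 11.83 p [0.5139 0.0408 0.0978] w 0.0230 radius 0.1157 lever 1.0409 yaw-t -0.008 Ft -3.84 Fr(to pivot) 2.65 Fz 6.29
```

View pics/c4.png

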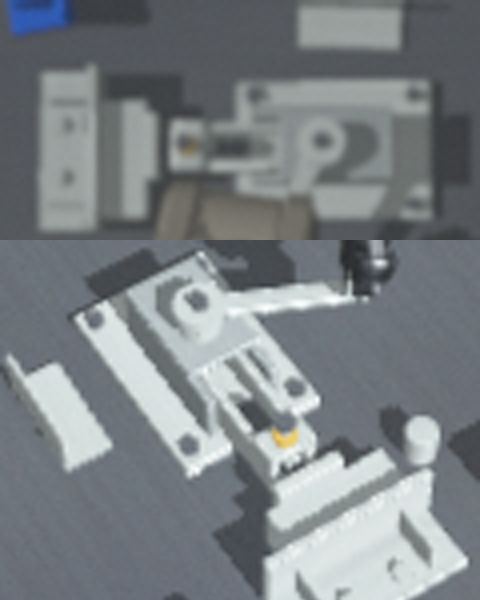

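The picture shows the tube flat and square on the fence (top crop x ≈ 100), with the ram extended, the fingers on the lever and the bystanders where they were. The estimate is 0.336 × 0.965 rad × 55 mm ≈ 17.8 mm, which agrees with the three clicks I felt.

```bash
python3 -c "
from h import *
print(r.hand_in())"; python3 arc.py
```

```text
the job is handed in; nothing more can be done
None
the job is handed in; nothing more can be done
```

I gripped the lever knob and swung the clamp until the tube was home against the fence. I then went on three clicks and handed the job in while still holding the lever. No verdict was reported.

- **Tube home:** the resistance began to rise at a lever angle of about 0.70 rad. The last picture shows the tube flat and square on the fence, roughly centred, with the bystanders where they were.
- **Clicks:** I felt snaps at about 0.78, 0.90 and 1.00 rad, close to the expected spacing. I stopped at 1.041 rad, which I estimate at about 17.8 mm of clicker travel, inside the allowed 15.8–21.6 mm.
- **Holding:** the lever was at rest with about 4 N at the knob and a 30 N grip, at 11.8 s.

**Weak points:**
- **Force zero:** the sideways force read about +2 N before the tube was home, where a slight negative reading was expected. I therefore counted clicks by changes in force and by how far the arm lagged, not by absolute values.
- **First click:** its force drop was faint. I identified it mainly from the lever jumping ahead and from where it fell.
- **Radius:** the knob's arc measured 116 mm instead of 120 mm. I corrected the travel estimate for that.

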